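Swap the sample rack behind the reagents

ROBOT

A 7-joint arm with a two-finger parallel gripper is mounted at the origin on the work surface. World frame = base frame: x ahead of the robot, y to its left, z up, the work surface at z = 0. Lengths are in m, angles in rad, forces in N, time in s.
With the tool pointing down it reaches from about 0.425 to 0.925 m from the base axis. Payload 6.8 kg.
Tool frame: the origin (TCP) lies on the centre line of the jaws, within the pads' length; the fingertips stand 14 mm ahead of it and the grasp point (between the pads) lies 5 mm behind it (bot.finger_overhang is the distance from the TCP to the fingertips, in m); z points along the fingers, y is the line along which they close (so a half turn about z gives the same grasp; the last joint's range is limited). The gripper opens to 85 mm and grips with 20 to 120 N. Pads are 22 mm wide; open, the fingers measure 114 mm over their backs; the gripper's body (76 mm by 85 mm) begins 54 mm behind the grasp point. The pads swing forward as they close: fully open they stand 13 mm farther back than shut.
Start: joints at [0.998, 0.477, 0.022, 1.555, -0.011, 1.109, -0.083], TCP at [0.303, -0.603, 0.245] pointing down, gripper open.
Joint ranges: [-2.96, 2.96], [-0.34, 2.1], [-1.41, 1.46], [0.24, 2.44], [-1.37, 4.51], [0.17, 1.92], [-2.96, 2.96]. Speed limits (rad/s): [2.39, 2.39, 3.14, 3.14, 3.14, 3.14, 3.14].

INTERFACE

Orientations are given as a unit quaternion [w, x, y, z].
In Python, from station import bot gives the robot as it stands.
- The arm moves only by the shell command python3 -m inch 'ROWS' [OPENING] [FORCE]. ROWS is JSON, a list of rows, each a list of 4 numbers: the shift along the tool's x, y, z in m, then the turn about the tool's z in degrees. A call has 1 to 12 rows; each row shifts and turns the commanded pose from where the row before left it, along the tool's axes as they then stand; what a row does not reach is not made up. A row lasts 1/10 s, in which the tool goes at most 50 mm and 8.59 degrees, less where a joint would pass 70% of its speed; a pose out of reach is approached as far as the arm can. A call is refused whole if a number of a shift passes 0.05 or a number of a turn 8.59, either way. A call with a gripper value outside its range is refused whole. OPENING is the finger opening in m, from 0 to 0.0854, set as the call begins (- or left out, the last holds). The fingers move at their own pace and stop on an object; FORCE is the grip in N (left out, the last holds). Time passes only in rows, so rows that do not move let the fingers close. It gives the time, the measured TCP pose, the force, the opening and the grip force at its end, in the units of the state.
- bot.get_obs(): the state, without advancing time (a new reading comes with each control period).
- bot.read_camera(name): name is "side" or "top"; returns a dict with "color" (400x640x3 uint8, red, green, blue), "mtx" (3x3 intrinsics, pixels), "dist_coeffs" ([k1, k2, p1, p2, k3] as OpenCV has them; the pictures are not rectified), "world_from_camera" (4x4, takes a point from camera to world coordinates). Camera axes: x right, y up, looking along -z (the intrinsics and any distortion apply to the point x, -y, -z); pixel columns grow to the right and rows downward; lengths in m; the calibration is good to about 2 mm. A picture is of the moment at which its call begins. There is no depth.
- bot.hand_in(): hands the job in; it is judged then, once.
The state is a dict: "t": time; "q": joint angles; "joint_vel": joint speeds; "joint_torque": joint torques, N m; "eef_pos": TCP position; "tool_rot": TCP orientation; "contact_force": force on the tool from outside, world axes, zero at the start; "torque": the same for the moment, N m; "gripper_width": opening from 0.0 (shut) to 1.0 (fully open); "grasp_force": force on a finger pad.
Only numpy, scipy, OpenCV 4.12 (cv2) and the standard library are available. Lean on these libraries where they do the work, as an engineer would, in place of code of your own. Each camera call takes 0.05 s, during which the arm holds its last target. There are 200 camera calls.

TASK

Clear the tall bottle and the wide jar off the wire shelf into the shallow steel tray, then take the rack holding two vials from behind them and set it centred and square on the dark window of the reader. Next put the empty rack, centred and square, on the rectangular mat where the other rack stood, and last set the bottle back in the middle of the round pad and the jar back in the middle of the square pad. Everything must stay upright all the time and be set down, not dropped.

Things in the scene. Friction and masses are not known exactly. Their poses are not given: they have to be found in the camera images.
- bottle_mid (a point): Tall capped bottle of amber glass with a paper label, upright: 50 mm diameter, 120 mm high, about 0.22 kg. Straight-sided to 88 mm above its foot, then narrowing to a neck and a black cap. The point is on its axis, half-way up (60 mm above its foot); z points up. It starts on the round pad on the wire shelf, in front of the rack with the vials.
- jar_mid (a point): Wide white plastic jar with a grey lid, upright: 60 mm diameter, 90 mm high, about 0.25 kg; straight-sided, the lid (top 16 mm) as wide as the body. The point is on its axis, half-way up (45 mm above its foot); z points up. It starts on the square pad on the wire shelf, beside the bottle, in front of the rack with the vials.
- full_rack_mid (a point): Green tube rack, 45 mm (its x) by 110 mm (its y) by 40 mm high, flat-sided, about 0.16 kg, 2 x 5 holes in its top, holding two vials (fixed in it) whose white caps stand 10 mm above its top. The point is its centre, 20 mm above its underside; z up. It starts on the mat at the back of the shelf, 15 to 29 mm behind the bottle and jar: no room for a gripper.
- empty_rack_mid (a point): Green tube rack of the same size, 45 (x) by 110 (y) by 40 mm high, with empty holes and no vials, about 0.10 kg. The point is its centre, 20 mm above its underside; y is its long axis, z up. It starts on the bench between the robot and the wire shelf.
- bay_mat: Rectangular black rubber mat, 60 mm (x) by 130 mm (y), 3 mm thick, fixed at the back of the wire shelf (flat, 230 x 240 mm, 10 mm high, fixed, turned like the mat). Origin: centre of its underside, 10 mm above the bench. A rack stands on its top, long side along its y. A wire fence 31 mm above the bench runs along the shelf's far edge, 77 mm beyond the mat's centre.
- round_pad: Round black rubber pad fixed on the front of the wire shelf: 62 mm diameter, 3 mm thick; the bottle's place. Origin: centre of its underside, 10 mm above the bench. It may be left or right of the square pad, 74 mm centre to centre; both centres lie 72 mm before the mat's centre line.
- square_pad: Square black rubber pad fixed on the front of the wire shelf: 64 x 64 mm, 3 mm thick; the jar's place. Origin: centre of its underside, 10 mm above the bench.
- steel_tray: Shallow open steel tray fixed on the bench at one side (left or right): 210 mm (its x) by 110 mm (its y), rim 15 mm high, walls 4 mm thick, inner floor 4 mm above the bench. Origin: centre of its underside, on the bench. The bottle and the jar stand in it, side by side along its length, while the racks are changed.
- window (a point): Dark rectangular window, 70 mm (x) by 136 mm (y), in the flat top of the reader, a white slab 120 x 180 mm and 20 mm high, fixed on the bench at the other side from the tray. The point is the window's centre, on the top surface, 20 mm above the bench; y along its length. A rack stands on it with its long side along the window's length, either way round.

How it is judged:
On the way, in this order (a step that is already met when the one before it is completed fails the run):
1. the bottle and the jar both stand upright and released in the steel tray (x of bottle_mid in the frame of steel_tray between -0.09 and 0.09 m and y of bottle_mid in the frame of steel_tray between -0.045 and 0.045 m and z of bottle_mid in the frame of steel_tray below 0.074 m and contact force between the fingers and bottle below 0.2 N and linear speed of each of bottle, jar below 0.02 m/s and angular speed of each of bottle, jar below 0.15 rad/s and angle between each of bottle_mid, jar_mid's own z axis and vertical below 0.1 rad and x of jar_mid in the frame of steel_tray between -0.09 and 0.09 m and y of jar_mid in the frame of steel_tray between -0.045 and 0.045 m and z of jar_mid in the frame of steel_tray below 0.059 m and contact force between the fingers and jar below 0.2 N), for 0.2 s.
2. the rack with the vials stands released, centred and square on the reader's window (horizontal distance between full_rack_mid and window below 0.015 m and z of full_rack_mid in the frame of window between 0.014 and 0.026 m and linear speed of full_rack below 0.02 m/s and angular speed of full_rack below 0.15 rad/s and angle between full_rack_mid's own z axis and vertical below 0.1 rad and contact force between the fingers and full_rack below 0.2 N and angle between the y axis of full_rack_mid and the y axis of window, either way round below 0.2 rad), for 0.2 s.
3. the empty rack stands released, centred and square on the rectangular mat of the shelf (horizontal distance between empty_rack_mid and bay_mat below 0.015 m and z of empty_rack_mid in the frame of bay_mat between 0.017 and 0.029 m and linear speed of empty_rack below 0.02 m/s and angular speed of empty_rack below 0.15 rad/s and angle between empty_rack_mid's own z axis and vertical below 0.1 rad and contact force between the fingers and empty_rack below 0.2 N and angle between the y axis of empty_rack_mid and the y axis of bay_mat, either way round below 0.2 rad), for 0.2 s.
At the end, for the whole second after the job is handed in: Vial rack on the reader window, empty rack on the shelf mat (centres within 15 mm, long sides within 0.2 rad of the target's); bottle on the round pad, jar on the square pad (centres within 12 mm); all upright within 0.1 rad, at rest and released (all of step 2 and all of step 3 and horizontal distance between bottle_mid and round_pad below 0.012 m and z of bottle_mid in the frame of round_pad between 0.057 and 0.069 m and linear speed of each of bottle, jar below 0.02 m/s and angular speed of each of bottle, jar below 0.15 rad/s and angle between each of bottle_mid, jar_mid's own z axis and vertical below 0.1 rad and contact force between the fingers and bottle below 0.2 N and horizontal distance between jar_mid and square_pad below 0.012 m and z of jar_mid in the frame of square_pad between 0.042 and 0.054 m and contact force between the fingers and jar below 0.2 N); the robot touches nothing.
It fails at once if the bottle, the jar or a rack is tipped by more than 0.5 rad (angle between any of bottle_mid, jar_mid, full_rack_mid, empty_rack_mid's own z axis and vertical above 0.5 rad).
It fails at once if one of them is dropped or thrown (faster than 0.7 m/s while the fingers do not touch it) ((linear speed of bottle above 0.7 m/s and contact force between the fingers and bottle below 0.05 N) or (linear speed of jar above 0.7 m/s and contact force between the fingers and jar below 0.05 N) or (linear speed of full_rack above 0.7 m/s and contact force between the fingers and full_rack below 0.05 N) or (linear speed of empty_rack above 0.7 m/s and contact force between the fingers and empty_rack below 0.05 N)).
It also fails if it takes over 144 s, if anything falls off the work surface, if the arm or the gripper's body presses on something with over 40 N, if the wrist force passes 120 N, or if a joint passes its speed limit or range.

## Working session

There is one attempt and no reset: what is moved stays moved. The work goes in short steps, Python scripts to look and compute and a shell command to move; the robot and the scene stay as the last step left them, time stands still between calls to the robot, and variables do not carry over. Pictures are saved under pics/ and viewed, at most 14 in all, crops included, and the job is handed in when it is done.

```bash
ls; mkdir -p pics
python3 - <<'E'
from station import bot
import cv2,numpy as np
np.set_printoptions(precision=4,suppress=True)
for n in("top","side"):
    r=bot.read_camera(n); cv2.imwrite(f"pics/{n}0.png",r["color"][...,::-1]); print(r["mtx"],r["dist_coeffs"],r["world_from_camera"])
print(bot.get_obs())
E
```

```text
pics
[[434.0761   0.     316.3429]
 [  0.     434.0761 204.2238]
 [  0.       0.       1.    ]] [0.0296 0.     0.     0.     0.    ] [[ 0.1238  0.9708 -0.2056  0.3816]
 [-0.9923  0.122  -0.0211 -0.0069]
 [ 0.0046  0.2066  0.9784  0.9254]
 [ 0.      0.      0.      1.    ]]
[[476.2208   0.     319.4032]
 [  0.     476.2208 207.9494]
 [  0.       0.       1.    ]] [-0.0687  0.      0.      0.      0.    ] [[-0.9155  0.1953 -0.3516  0.1742]
 [-0.4022 -0.4365  0.8048  0.8399]
 [ 0.0037  0.8782  0.4782  0.5817]
 [ 0.      0.      0.      1.    ]]
{'t': 0.1, 'q': array([ 0.9979,  0.4777,  0.0223,  1.5564, -0.0115,  1.1093, -0.0831]), 'joint_vel': array([ 0.0004, -0.0003,  0.0013, -0.003 ,  0.0021,  0.0015, -0.0007]), 'joint_torque': array([  0.0039, -59.7762,   1.6134, -28.1955,   0.0128,   0.005 ,
        -0.    ]), 'eef_pos': array([ 0.3023, -0.6029,  0.2444]), 'tool_rot': array([-0.0008,  0.9731,  0.2303, -0.0003]), 'contact_force': array([-0.0192, -0.0162,  0.2002]), 'torque': array([0.0274, 0.0071, 0.0332]), 'grasp_force': 0.0, 'gripper_width': 1.001086426787659}
```

View pics/top0.png

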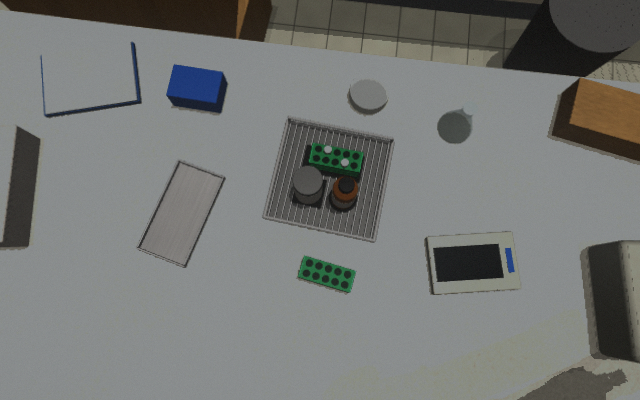

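View pics/side0.png

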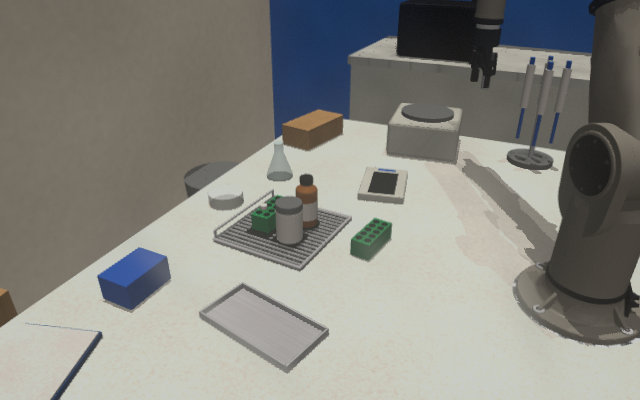

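Top view: tray (182,213), jar lid (307,180), bottle cap (345,185), full rack (335,158), empty rack (327,274), reader window (469,263). The side view agrees. I'll enlarge the top view for picking features.

```bash
cat > h.py <<'E'
import cv2,numpy as np
from station import bot
np.set_printoptions(precision=4,suppress=True)
def cast(r,px,z):
    px=np.array(px,float).reshape(-1,1,2)
    n=cv2.undistortPoints(px,r["mtx"],np.array(r["dist_coeffs"])).reshape(-1,2)
    T=r["world_from_camera"]
    d=np.c_[n[:,0],-n[:,1],-np.ones(len(n))]@T[:3,:3].T
    o=T[:3,3]; return o+d*((z-o[2])/d[:,2])[:,None]
def snap(n,f,box=None,s=2):
    r=bot.read_camera(n); im=r["color"][...,::-1].copy()
    if box: a,b,c,d=box; im=cv2.resize(im[b:d,a:c],None,fx=s,fy=s,interpolation=cv2.INTER_CUBIC)
    cv2.imwrite("pics/"+f,im); return r
def rect(r,mask,z):
    """largest blob -> ray-cast contour to z -> min area rect: centre, long size, short, long-axis angle deg"""
    cs,_=cv2.findContours(mask.astype(np.uint8),cv2.RETR_EXTERNAL,cv2.CHAIN_APPROX_NONE)
    c=max(cs,key=cv2.contourArea)
    w=cast(r,c.reshape(-1,2),z)[:,:2]
    (cx,cy),(a,b),t=cv2.minAreaRect((w*1000).astype(np.float32))
    if a<b: a,b,t=b,a,t+90
    return np.array([cx,cy,a,b,(t+90)%180-90]), c.reshape(-1,2).mean(0)
def tool():
    o=bot.get_obs(); w,x,y,z=o["tool_rot"]
    from scipy.spatial.transform import Rotation as R
    M=R.from_quat([x,y,z,w]).as_matrix(); return o,M
def go(target,yaw=None):
    """target xyz of TCP; yaw deg of tool y axis in world. prints shift in current tool axes and the turn"""
    o,M=tool(); d=M.T@(np.array(target)-o["eef_pos"])
    y=np.degrees(np.arctan2(M[1,1],M[0,1]))
    print("t",round(o["t"],2),"pos",o["eef_pos"],"yaw_y",round(y,2),"shift mm",d*1000)
    if yaw is not None:
        print("turn about tool z", -((yaw-y+90)%180-90))
E
python3 - <<'E'
from h import *
r=snap("top","top1.png",(130,110,530,300),2)
hsv=cv2.cvtColor(r["color"],cv2.COLOR_RGB2HSV)
g=(cv2.inRange(hsv,(50,90,40),(85,255,255))>0)
k=np.ones((5,5),np.uint8)
a=g.copy();a[220:]=0; b=g.copy(); b[:220]=0
for m,z in((a,.053),(b,.04)):
    m=cv2.morphologyEx(m.astype(np.uint8),cv2.MORPH_CLOSE,k); print(rect(r,m,z))
v=hsv[...,2]
w=np.zeros_like(v); w[235:290,430:505]=(v[235:290,430:505]<70); print("win",rect(r,w,.02))
print("reader corners",cast(r,[(427,237),(515,232),(520,290),(432,294)],.02)[:,:2])
print("tray",cast(r,[(180,161),(224,177),(187,266),(138,247)],.015)[:,:2])
print("shelf",cast(r,[(289,120),(393,138),(374,240),(264,216)],.01)[:,:2])
print("cap",cast(r,[(347,184)],.133),"lid",cast(r,[(307,178)],.103))
E
```

```text
(array([665.7006, -14.9243, 111.1403,  55.3857,  85.7418]), array([334.6392, 158.3038]))
(array([428.3944, -25.7568, 109.2615,  44.7201,  80.5282]), array([326.5282, 273.5845]))
win (array([ 489.2174, -313.147 ,  135.807 ,   70.492 ,  -79.1689]), array([467.5918, 262.4337]))
reader corners [[ 0.5311 -0.2262]
 [ 0.5647 -0.4076]
 [ 0.4464 -0.4208]
 [ 0.4156 -0.2444]]
tray [[0.6313 0.3194]
 [0.6077 0.2187]
 [0.4096 0.2624]
 [0.436  0.3704]]
shelf [[ 0.7579  0.0976]
 [ 0.7446 -0.1378]
 [ 0.5123 -0.1179]
 [ 0.5344  0.1208]]
cap [[ 0.5939 -0.0423  0.133 ]] lid [[0.6042 0.0355 0.103 ]]
```

View pics/top1.png

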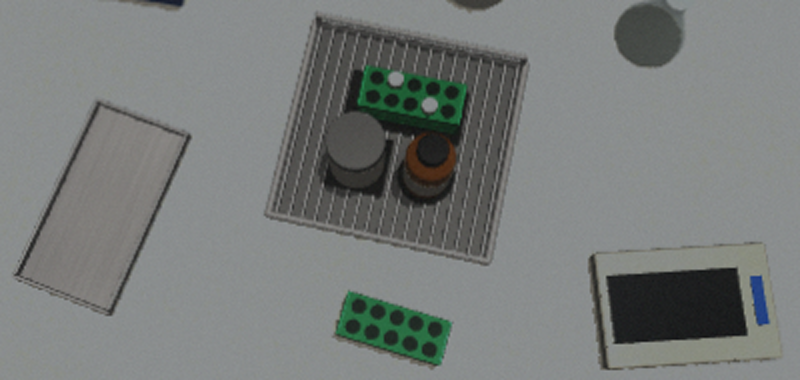

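Crop view: cap centre at full-image (346.5,185), lid centre (307.5,180), round pad on the right, shelf y axis about 85°. The plan is to keep the jaws closing along the shelf's depth, with fingertips above the rear rack's caps. Bottle first.

Run:
```python
from h import *
r=bot.read_camera("top")
p=cast(r,[(346.5,185)],.133)[0];q=cast(r,[(307.5,180)],.103)[0];print(p,q)
print(cast(r,[(312,143.5),(363.5,152.5),(360.5,171.5),(309,162.5)],.053)[:,:2])
# side check: project
s=bot.read_camera("side")
for w in (p,q):
    T=np.linalg.inv(s["world_from_camera"]);c=T[:3,:3]@w+T[:3,3];c=c*[1,-1,-1]
    print(cv2.projectPoints(c.reshape(1,1,3),np.zeros(3),np.zeros(3),s["mtx"],np.array(s["dist_coeffs"]))[0].ravel())
go([p[0],p[1],.244],-5)
```

```text
[ 0.5919 -0.0416  0.133 ] [0.6003 0.034  0.103 ]
[[ 0.694   0.0373]
 [ 0.6878 -0.0729]
 [ 0.6456 -0.0709]
 [ 0.6516  0.0382]]
[306.2968 175.8061]
[288.0034 201.1828]
t 0.25 pos [ 0.3025 -0.6032  0.2448] yaw_y -63.37 shift mm [ 510.4334 -372.2391    1.138 ]
turn about tool z -58.366024208915434
```

```bash
python3 -m inch '[[0.037,-0.027,0,0],[0.037,-0.027,0,0],[0.037,-0.027,0,0],[0.037,-0.027,0,0],[0.037,-0.027,0,0],[0.037,-0.027,0,0],[0.037,-0.027,0,0],[0.037,-0.027,0,0],[0.037,-0.027,0,0],[0.037,-0.027,0,0],[0.037,-0.027,0,0],[0.037,-0.027,0,0]]' 0.085 40; python3 -m inch '[[0.037,-0.027,0,0],[0.03,-0.021,0,0],[0,0,0,-8.34],[0,0,0,-8.34],[0,0,0,-8.34],[0,0,0,-8.34],[0,0,0,-8.34],[0,0,0,-8.34],[0,0,0,-8.34],[0,0,0,0]]'
python3 -c "
from h import *
go([.5919,-.0416,.084],-5)"
```

```text
t: 1.45
eef_pos: [0.5548, -0.1131, 0.2455]
tool_rot: [0.0, 0.973, 0.23, 0.0]
contact_force: [1.3, -0.2, -0.9]
gripper_width: 0.993
grasp_force: 0.0
t: 2.45
eef_pos: [0.5925, -0.042, 0.2452]
tool_rot: [-0.0, 0.737, 0.676, -0.0]
contact_force: [0.1, 1.1, -0.1]
gripper_width: 0.993
grasp_force: 0.0
t 2.45 pos [ 0.5925 -0.042   0.2452] yaw_y -4.93 shift mm [  0.341   -0.6284 161.1662]
turn about tool z 0.06734829937248321
```

```bash
python3 -m inch '[[0,0,0.04,0],[0,0,0.04,0],[0,0,0.04,0],[0,0,0.025,0],[0,-0.0005,0.015,0],[0,0,0,0]]'; python3 -m inch '[[0,0,0,0],[0,0,0,0],[0,0,0,0],[0,0,0,0],[0,0,0,0],[0,0,0,0],[0,0,0,0],[0,0,0,0]]' 0.03 40;  python3 -m inch '[[0,0,-0.01,0],[0,0,-0.02,0],[0,0,0,0]]'
python3 -c "
from h import *
snap('side','s1.png',(200,120,420,280),3)"
```

```text
t: 3.05
eef_pos: [0.5909, -0.0418, 0.0835]
tool_rot: [-0.001, 0.738, 0.675, -0.001]
contact_force: [-0.3, -0.9, -0.5]
gripper_width: 0.997
grasp_force: 0.0
t: 3.85
eef_pos: [0.5935, -0.0418, 0.0874]
tool_rot: [0.001, 0.737, 0.675, 0.001]
contact_force: [-0.9, -0.7, 6.5]
gripper_width: 0.574
grasp_force: 41.2
t: 4.15
eef_pos: [0.594, -0.0417, 0.1183]
tool_rot: [0.002, 0.737, 0.676, 0.002]
contact_force: [1.6, 1.0, -2.1]
gripper_width: 0.568
grasp_force: 42.1
```

View pics/s1.png

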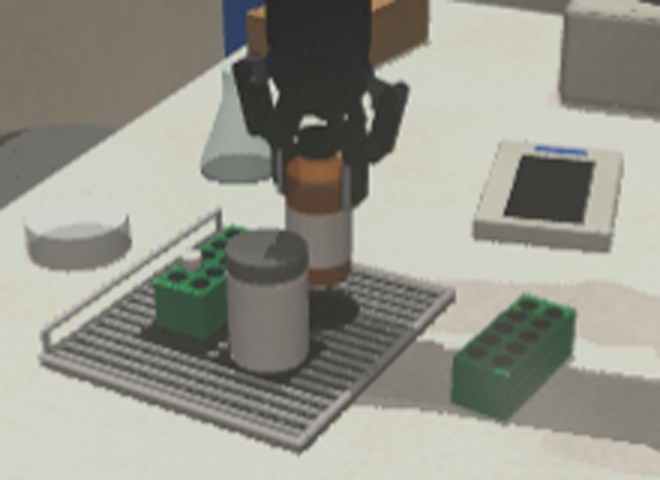

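Bottle is held upright above the shelf (at crop (318,230)). Carrying it to the tray.

```bash
python3 -m inch '[[0,0,-0.03,0],[0,0,-0.04,0],[0,0,-0.04,0],[0,0,0,0]]'
python3 -c "
from h import *
go([.475,.305,.10])"
```

```text
t: 4.6
eef_pos: [0.5952, -0.0415, 0.2306]
tool_rot: [0.003, 0.737, 0.676, 0.003]
contact_force: [2.0, 0.2, -1.6]
gripper_width: 0.57
grasp_force: 42.6
t 4.6 pos [ 0.5952 -0.0415  0.2306] yaw_y -5.01 shift mm [ 334.5919 -151.1956  129.3078]
```

```bash
python3 -m inch '[[0.015,-0.007,0,0],[0.028,-0.0125,0,0],[0.032,-0.0145,0,0],[0.032,-0.0145,0,0],[0.032,-0.0145,0,0],[0.032,-0.0145,0,0],[0.032,-0.0145,0,0],[0.032,-0.0145,0,0],[0.032,-0.0145,0,0],[0.032,-0.0145,0,0],[0.025,-0.011,0,0],[0.011,-0.005,0,0]]'; python3 -m inch '[[0,0,0,0],[0,0,0.03,0],[0,0,0.04,0],[0,0,0.04,0],[0,0,0.025,0],[0,0,0,0],[0,0,0,0]]'
python3 -c "
from h import *
go([.475,.305,.0784])"
```

```text
t: 5.8
eef_pos: [0.4667, 0.3082, 0.2234]
tool_rot: [-0.001, 0.735, 0.678, -0.001]
contact_force: [-0.7, -0.4, -2.5]
gripper_width: 0.564
grasp_force: 42.5
t: 6.5
eef_pos: [0.4707, 0.3038, 0.0902]
tool_rot: [0.0, 0.738, 0.675, -0.001]
contact_force: [0.2, 0.5, -1.4]
gripper_width: 0.573
grasp_force: 42.5
t 6.5 pos [0.4707 0.3038 0.0902] yaw_y -5.08 shift mm [ 1.5626  4.1384 11.7874]
```

```bash
python3 -m inch '[[0.001,0.004,0.004,0],[0,0,0.003,0],[0,0,0.002,0],[0,0,0.001,0],[0,0,0.001,0],[0,0,0,0]]'; python3 -m inch '[[0,0,0.0015,0],[0,0,0,0],[0,0,0,0]]'
```

```text
t: 7.1
eef_pos: [0.4743, 0.3058, 0.0793]
tool_rot: [0.0, 0.737, 0.676, -0.0]
contact_force: [-0.4, 0.3, -2.5]
gripper_width: 0.571
grasp_force: 42.5
t: 7.4
eef_pos: [0.4745, 0.3061, 0.0784]
tool_rot: [0.0, 0.737, 0.676, 0.0]
contact_force: [-1.3, -1.7, 5.3]
gripper_width: 0.572
grasp_force: 43.1
```

```bash
python3 -m inch '[[0,0,0,0],[0,0,0,0],[0,0,0,0],[0,0,0,0],[0,0,0,0]]' 0.085; python3 -m inch '[[0,0,-0.02,0],[0,0,-0.04,0],[0,0,-0.04,0],[0,0,-0.04,0],[0,0,0,0]]'
python3 -c "
from h import *
go([.6003,.034,.084],-5)"
```

```text
t: 7.9
eef_pos: [0.4744, 0.3057, 0.0777]
tool_rot: [-0.0, 0.737, 0.676, -0.0]
contact_force: [0.1, 0.1, 0.7]
gripper_width: 0.994
grasp_force: 0.0
t: 8.4
eef_pos: [0.4768, 0.3082, 0.2236]
tool_rot: [0.001, 0.737, 0.676, 0.005]
contact_force: [1.1, 0.6, 0.8]
gripper_width: 0.992
grasp_force: 0.0
t 8.4 pos [0.4768 0.3082 0.2236] yaw_y -5.0 shift mm [-263.288   145.801   139.0626]
turn about tool z 0.004362609182976485
```

```bash
python3 -m inch '[[-0.02,0.011,0,0],[-0.04,0.022,0,0],[-0.04,0.022,0,0],[-0.04,0.022,0,0],[-0.04,0.022,0,0],[-0.04,0.022,0,0],[-0.03,0.017,0,0],[-0.013,0.008,0,0],[0,0,0,0],[0,0,0,0]]'
python3 -c "
from h import *
go([.6003,.034,.084],-5)"
```

```text
t: 9.4
eef_pos: [0.5963, 0.0331, 0.2175]
tool_rot: [-0.001, 0.737, 0.676, 0.0]
contact_force: [-0.4, -0.1, -0.8]
gripper_width: 0.996
grasp_force: 0.0
t 9.4 pos [0.5963 0.0331 0.2175] yaw_y -4.89 shift mm [  1.0867   4.0436 133.4696]
turn about tool z 0.11261264080373223
```

```bash
python3 -m inch '[[-0.001,0.004,0.04,0],[0,0,0.04,0],[0,0,0.03,0],[0,0,0.02,0],[0,0,0.003,0],[0,0,0,0]]'; python3 -m inch '[[0,0,0,0],[0,0,0,0],[0,0,0,0],[0,0,0,0],[0,0,0,0],[0,0,0,0],[0,0,0,0]]' 0.04 40;  python3 -m inch '[[0,0,-0.01,0],[0,0,-0.03,0],[0,0,-0.04,0],[0,0,-0.05,0],[0,0,0,0]]'
python3 -c "
from h import *
go([.5676,.2805,.10])"
```

```text
t: 10.0
eef_pos: [0.6003, 0.032, 0.0849]
tool_rot: [-0.001, 0.736, 0.677, 0.0]
contact_force: [0.9, 0.1, -0.1]
gripper_width: 0.995
grasp_force: 0.0
t: 10.7
eef_pos: [0.6016, 0.0304, 0.0866]
tool_rot: [0.001, 0.737, 0.676, 0.001]
contact_force: [-1.8, 0.0, 6.3]
gripper_width: 0.688
grasp_force: 42.0
t: 11.2
eef_pos: [0.6051, 0.0308, 0.2231]
tool_rot: [0.004, 0.737, 0.676, 0.005]
contact_force: [1.1, -0.2, -1.8]
gripper_width: 0.691
grasp_force: 44.3
t 11.2 pos [0.6051 0.0308 0.2231] yaw_y -5.01 shift mm [245.2287 -60.7209 122.8744]
```

```bash
python3 -m inch '[[0.012,-0.003,0,0],[0.025,-0.006,0,0],[0.032,-0.008,0,0],[0.032,-0.008,0,0],[0.032,-0.008,0,0],[0.032,-0.008,0,0],[0.032,-0.008,0,0],[0.025,-0.006,0,0],[0.015,-0.004,0,0],[0.008,-0.002,0,0],[0,0,0,0]]'; python3 -m inch '[[0,0,0.03,0],[0,0,0.04,0],[0,0,0.04,0],[0,0,0.02,0],[0,0,0,0],[0,0,0,0]]'
python3 -c "
from h import *
go([.5676,.2805,.0776])"
```

```text
t: 12.3
eef_pos: [0.5607, 0.2797, 0.2141]
tool_rot: [-0.0, 0.737, 0.676, -0.001]
contact_force: [-0.4, -0.1, -3.0]
gripper_width: 0.692
grasp_force: 44.2
t: 12.9
eef_pos: [0.5622, 0.2779, 0.0852]
tool_rot: [0.0, 0.738, 0.675, -0.0]
contact_force: [-0.3, 0.4, -1.9]
gripper_width: 0.688
grasp_force: 44.1
t 12.9 pos [0.5622 0.2779 0.0852] yaw_y -5.09 shift mm [3.0966 5.154  7.551 ]
```

```bash
python3 -m inch '[[0.003,0.005,0.001,0],[0,0,0.002,0],[0,0,0.002,0],[0,0,0.001,0],[0,0,0.001,0],[0,0,0.001,0],[0,0,0,0],[0,0,0,0]]'
```

```text
t: 13.7
eef_pos: [0.5667, 0.282, 0.0777]
tool_rot: [0.0, 0.737, 0.676, 0.0]
contact_force: [-2.4, -1.5, 5.9]
gripper_width: 0.694
grasp_force: 44.9
```

```bash
python3 -m inch '[[0,0,0,0],[0,0,0,0],[0,0,0,0],[0,0,0,0],[0,0,0,0]]' 0.085; python3 -m inch '[[0,0,-0.02,0],[0,0,-0.04,0],[0,0,-0.04,0],[0,0,-0.04,0],[-0.04,0,0,0],[-0.045,0,0,0],[-0.045,0,0,0],[-0.045,0,0,0],[-0.045,0,0,0],[-0.045,0,0,0],[-0.045,0,0,0],[-0.045,0,0,0]]'; python3 -m inch '[[-0.045,0,0,0],[-0.045,0,0,0],[-0.045,0,0,0],[-0.045,0,0,0],[-0.04,0,0,0],[-0.01,0,0,0],[0,0,0,0]]'
python3 -c "
from h import *
snap('top','t2.png',(130,110,530,300),2)"
```

```text
t: 14.2
eef_pos: [0.5667, 0.2816, 0.0767]
tool_rot: [0.0, 0.737, 0.676, -0.0]
contact_force: [-0.0, -0.1, -0.2]
gripper_width: 0.994
grasp_force: 0.0
t: 15.4
eef_pos: [0.5354, -0.0738, 0.217]
tool_rot: [0.0, 0.737, 0.676, 0.0]
contact_force: [-0.1, 0.1, -0.1]
gripper_width: 0.996
grasp_force: 0.0
t: 16.1
eef_pos: [0.515, -0.3032, 0.2165]
tool_rot: [-0.0, 0.739, 0.674, -0.0]
contact_force: [0.0, -0.3, 0.4]
gripper_width: 0.997
grasp_force: 0.0
```

View pics/t2.png

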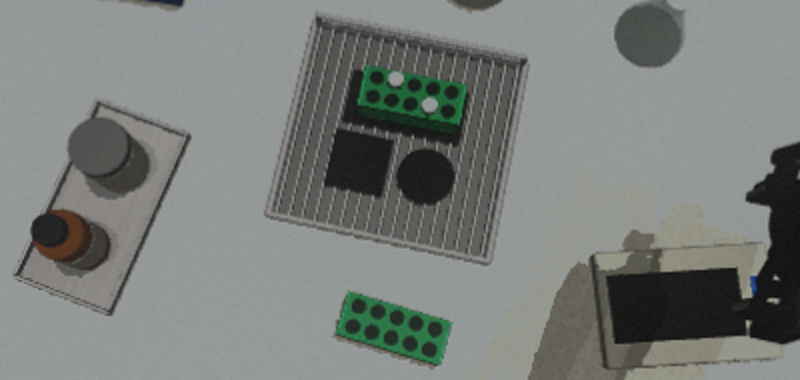

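The jar (100,147 in the crop) and the bottle (48,231) stand in the tray. The square pad (360,162), the round pad (426,177) and the rack (412,95) are clear. Measuring the pads, mat and rack next.

Run:
```python
from h import *
r=bot.read_camera("top")
hsv=cv2.cvtColor(r["color"],cv2.COLOR_RGB2HSV); v=hsv[...,2].copy()
im=r["color"]; print("vals",v[190,310],v[198,343],v[190,290:300])
def sub(x0,y0,x1,y1,th):
    m=np.zeros(v.shape,np.uint8); m[y0:y1,x0:x1]=v[y0:y1,x0:x1]<th
    return cv2.morphologyEx(m,cv2.MORPH_OPEN,np.ones((5,5),np.uint8))
S=rect(r,sub(288,174,328,212,50),.013);R_=rect(r,sub(327,182,362,216,50),.013);print("sq",S,"rd",R_)
s=S[0][:2];c=R_[0][:2];d=(s-c)/np.linalg.norm(s-c);n=np.array([d[1],-d[0]])
print("dist",np.linalg.norm(s-c),"yaw y",np.degrees(np.arctan2(d[1],d[0])),"mat",(s+c)/2+72*n)
# full rack top face: bright green
g=cv2.inRange(hsv,(50,90,85),(85,255,255)); g[220:]=0
g=cv2.morphologyEx(g,cv2.MORPH_CLOSE,np.ones((5,5),np.uint8));print("rack",rect(r,g,.053))
print("cap",cast(r,[(130+48,110+115.5-1)],.124),"lid",cast(r,[(179.5,183)],.094))
go([.668,-.012,.039],-5)
```

```text
vals 30 27 [91 89 91 90 87 31 33 33 31 31]
sq (array([600.8254,  32.1656,  63.878 ,  63.4372,  -5.1924]), array([308.8879, 190.7196])) rd (array([594.0971, -41.4623,  58.3984,  57.443 , -82.8363]), array([342.0759, 198.038 ]))
dist 73.93462277686157 yaw y 84.7786417147906 mat [669.1625 -11.2006]
rack (array([671.2096, -16.2167, 109.4203,  44.7461,  85.4006]), array([334.9091, 156.5519]))
cap [[0.4796 0.2609 0.124 ]] lid [[0.565  0.2837 0.094 ]]
t 16.2 pos [ 0.5162 -0.2994  0.2167] yaw_y -4.9 shift mm [299.1132 126.6988 178.0345]
turn about tool z 0.09673924156490443
```

```bash
python3 -m inch '[[0.025,0.011,0,0],[0.04,0.0175,0,0],[0.04,0.0175,0,0],[0.04,0.0175,0,0],[0.04,0.0175,0,0],[0.04,0.0175,0,0],[0.04,0.0175,0,0],[0.02,0.009,0,0],[0.01,0.005,0,0],[0,0,0.03,0],[0,0,0.03,0],[0,0,0,0]]' 0.075
python3 -c "
from h import *
go([.6712,-.0162,.039],-4.6)"
```

```text
t: 17.4
eef_pos: [0.6675, -0.0188, 0.1526]
tool_rot: [-0.003, 0.737, 0.676, -0.003]
contact_force: [-1.3, -1.0, -0.4]
gripper_width: 0.877
grasp_force: 0.0
t 17.4 pos [ 0.6675 -0.0188  0.1526] yaw_y -4.95 shift mm [  3.0406   4.4308 113.5707]
turn about tool z -0.3480046280222808
```

```bash
python3 -m inch '[[0.003,0.0035,0.03,0],[0,0,0.03,0],[0,0,0.03,0],[0,0,0.016,0],[0,0,0.006,0],[0,0,0,0],[0,0,0,0]]'; python3 -m inch '[[0,0,0,0],[0,0,0,0],[0,0,0,0],[0,0,0,0],[0,0,0,0],[0,0,0,0],[0,0,0,0]]' 0.02 40;  python3 -m inch '[[0,0,-0.01,0],[0,0,-0.03,0],[0,0,-0.04,0],[0,0,-0.04,0],[0,0,0,0]]'
python3 -c "
from h import *
go([.4892,-.3131,.10],10.8)"
```

```text
t: 18.1
eef_pos: [0.6758, -0.0158, 0.0466]
tool_rot: [0.001, 0.737, 0.676, 0.001]
contact_force: [1.1, -0.4, 0.5]
gripper_width: 0.876
grasp_force: 0.0
t: 18.8
eef_pos: [0.6753, -0.0158, 0.0461]
tool_rot: [0.001, 0.737, 0.676, 0.0]
contact_force: [-1.4, -0.5, 6.0]
gripper_width: 0.522
grasp_force: 42.7
t: 19.3
eef_pos: [0.6785, -0.0153, 0.1719]
tool_rot: [0.004, 0.737, 0.676, 0.004]
contact_force: [0.4, 0.5, -1.6]
gripper_width: 0.517
grasp_force: 41.8
t 19.3 pos [ 0.6785 -0.0153  0.1719] yaw_y -5.0 shift mm [-313.2665 -163.3504   69.654 ]
turn about tool z -15.803624660486065
```

```bash
python3 -m inch '[[-0.015,-0.008,0,0],[-0.03,-0.0155,0,0],[-0.035,-0.018,0,0],[-0.035,-0.018,0,0],[-0.035,-0.018,0,0],[-0.035,-0.018,0,0],[-0.035,-0.018,0,0],[-0.035,-0.018,0,0],[-0.03,-0.0155,0,0],[-0.02,-0.011,0,0],[-0.008,-0.005,0,0],[0,0,0,0]]'; python3 -m inch '[[0,0,0,-5.3],[0,0,0,-5.3],[0,0,0,-5.2],[0,0,0.03,0],[0,0,0.03,0],[0,0,0,0],[0,0,0,0]]'
python3 -c "
from h import *
go([.4892,-.3131,.053],10.8)"
```

```text
t: 20.5
eef_pos: [0.483, -0.3147, 0.1638]
tool_rot: [-0.001, 0.738, 0.675, -0.001]
contact_force: [0.1, -0.7, -1.5]
gripper_width: 0.518
grasp_force: 41.7
t: 21.2
eef_pos: [0.4856, -0.3119, 0.1048]
tool_rot: [-0.001, 0.637, 0.771, 0.0]
contact_force: [0.4, 0.3, -2.2]
gripper_width: 0.519
grasp_force: 41.6
t 21.2 pos [ 0.4856 -0.3119  0.1048] yaw_y 10.93 shift mm [-1.9007  3.2985 51.777 ]
turn about tool z 0.13086614628903703
```

```bash
python3 -m inch '[[-0.002,0.003,0.02,0],[0,0,0.015,0],[0,0,0.008,0],[0,0,0.003,0],[0,0,0.002,0],[0,0,0.001,0],[0,0,0.001,0],[0,0,0,0],[0,0,0,0]]'
python3 -c "
from h import *
go([.4892,-.3131,.053],10.8)
snap('side','s2.png',(320,130,460,230),4)"
```

```text
t: 22.1
eef_pos: [0.4885, -0.315, 0.0551]
tool_rot: [0.0, 0.637, 0.771, 0.0]
contact_force: [-0.1, -0.5, -2.5]
gripper_width: 0.515
grasp_force: 41.8
t 22.1 pos [ 0.4885 -0.315   0.0551] yaw_y 10.81 shift mm [1.7515 1.0113 2.0653]
turn about tool z 0.005602036124500387
```

View pics/s2.png

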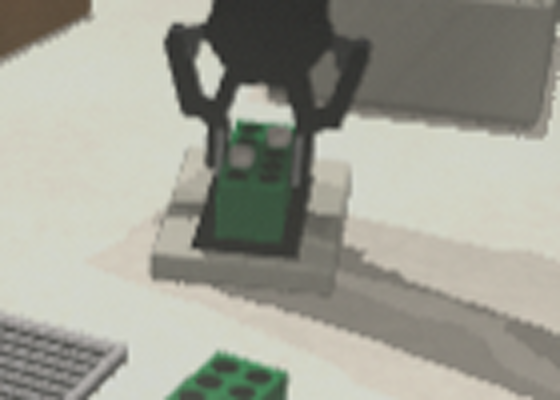

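The rack hangs over the window (crop (255,210)), square to it and slightly towards +y. Lowering it the last 2–3 mm and releasing.

```bash
python3 -m inch '[[0,0.001,0.001,0],[0,0,0.001,0],[0,0,0.001,0],[0,0,0,0],[0,0,0,0]]'
```

```text
t: 22.65
eef_pos: [0.4897, -0.3147, 0.053]
tool_rot: [0.0, 0.637, 0.771, -0.0]
contact_force: [-3.1, 2.1, 10.5]
gripper_width: 0.519
grasp_force: 43.1
```

```bash
python3 -m inch '[[0,0,0,0],[0,0,0,0],[0,0,0,0],[0,0,0,0]]' 0.075; python3 -m inch '[[0,0,-0.02,0],[0,0,-0.04,0],[0,0,-0.04,0],[0,0,-0.02,0],[0,0,0,6.8],[0,0,0,6.8],[0,0,0,6.7],[0,0,0,0]]'
python3 - <<'E'
from h import *
r=bot.read_camera("top")
hsv=cv2.cvtColor(r["color"],cv2.COLOR_RGB2HSV)
g=cv2.inRange(hsv,(50,90,60),(85,255,255)); a=g.copy(); a[:,:400]=0; b=g.copy(); b[:,400:]=0
for m,z in((a,.06),(b,.04)):
    m=cv2.morphologyEx(m,cv2.MORPH_CLOSE,np.ones((5,5),np.uint8));print(rect(r,m,z))
go([.4284,-.0258,.10],-9.5)
E
```

```text
t: 23.05
eef_pos: [0.4894, -0.3147, 0.0517]
tool_rot: [-0.0, 0.637, 0.771, 0.0]
contact_force: [-0.3, 0.8, -0.2]
gripper_width: 0.877
grasp_force: 0.0
t: 23.85
eef_pos: [0.4894, -0.3146, 0.1718]
tool_rot: [0.0, 0.763, 0.646, -0.0]
contact_force: [-0.8, -0.4, 0.4]
gripper_width: 0.878
grasp_force: 0.0
(array([ 495.7314, -343.7527,   52.5928,   43.9582,  -78.9119]), array([490.4747, 259.5758]))
(array([428.4621, -25.6951, 109.1174,  44.6068,  80.5282]), array([326.5211, 273.5704]))
t 23.9 pos [ 0.4894 -0.3146  0.1717] yaw_y -9.33 shift mm [ 275.09   -107.0116   71.6953]
turn about tool z 0.1681227296091663
```

```bash
python3 -m inch '[[0.025,-0.0095,0,0],[0.04,-0.0155,0,0],[0.04,-0.0155,0,0],[0.04,-0.0155,0,0],[0.04,-0.0155,0,0],[0.04,-0.0155,0,0],[0.03,-0.012,0,0],[0.015,-0.006,0,0],[0.005,-0.002,0,0],[0,0,0.03,0],[0,0,0.03,0],[0,0,0,0]]'
python3 - <<'E'
from h import *
go([.4284,-.0258,.03],-9.5)
r=bot.read_camera("top")
hsv=cv2.cvtColor(r["color"],cv2.COLOR_RGB2HSV)
g=cv2.inRange(hsv,(50,90,60),(85,255,255)); a=g.copy(); a[:,:400]=0
m=cv2.morphologyEx(a,cv2.MORPH_CLOSE,np.ones((5,5),np.uint8));print(rect(r,m,.06))
E
```

```text
t: 25.1
eef_pos: [0.4269, -0.0268, 0.1091]
tool_rot: [-0.002, 0.763, 0.647, -0.002]
contact_force: [-1.3, 0.0, -0.1]
gripper_width: 0.878
grasp_force: 0.0
t 25.1 pos [ 0.4269 -0.0268  0.1091] yaw_y -9.44 shift mm [ 1.2609  1.8422 79.1216]
turn about tool z 0.05946261394848307
(array([ 489.9875, -315.0712,  110.0874,   44.7684,  -79.1576]), array([475.5658, 260.4539]))
```

Vial rack measures (0.490,-0.315) against the window at (0.489,-0.313), with matching angle. Now the empty rack.

```bash
python3 -m inch '[[0.001,0.001,0.03,0],[0,0,0.025,0],[0,0,0.015,0],[0,0,0.006,0],[0,0,0,0],[0,0,0,0]]'; python3 -m inch '[[0,0,0,0],[0,0,0,0],[0,0,0,0],[0,0,0,0],[0,0,0,0],[0,0,0,0]]' 0.02 40
python3 -m inch '[[0,0,-0.01,0],[0,0,-0.03,0],[0,0,-0.04,0],[0,0,-0.03,0],[0,0,0,-4.3],[0,0,0,0]]'
python3 -c "
from h import *
go([.6692,-.0112,.10],-5.2)"
```

```text
t: 25.75
eef_pos: [0.4314, -0.0252, 0.0369]
tool_rot: [0.001, 0.763, 0.646, 0.001]
contact_force: [0.4, -0.4, 1.1]
gripper_width: 0.878
grasp_force: 0.0
t: 26.35
eef_pos: [0.4308, -0.0251, 0.0367]
tool_rot: [0.001, 0.763, 0.646, 0.0]
contact_force: [-1.5, 0.4, 7.5]
gripper_width: 0.516
grasp_force: 40.3
t: 26.95
eef_pos: [0.4308, -0.0252, 0.1473]
tool_rot: [0.001, 0.738, 0.675, 0.001]
contact_force: [0.6, 0.8, -1.2]
gripper_width: 0.515
grasp_force: 41.8
t 26.95 pos [ 0.4308 -0.0252  0.1473] yaw_y -5.16 shift mm [ 35.3784 236.0438  47.8591]
turn about tool z 0.04012621399130012
```

```bash
python3 -m inch '[[0.002,0.013,0,0],[0.004,0.027,0,0],[0.0055,0.036,0,0],[0.0055,0.036,0,0],[0.0055,0.036,0,0],[0.005,0.036,0,0],[0.004,0.027,0,0],[0.003,0.017,0,0],[0.001,0.008,0,0],[0,0,0,0],[0,0,0.04,0],[0,0,0,0]]'; python3 -m inch '[[0,0,0,0],[0,0,0.03,0],[0,0,0.008,0],[0,0,0,0]]'
python3 -c "
from h import *
go([.6692,-.0112,.0497],-5.2)"
```

```text
t: 28.15
eef_pos: [0.6641, -0.0117, 0.1009]
tool_rot: [-0.003, 0.738, 0.674, -0.004]
contact_force: [-2.3, -0.3, -1.3]
gripper_width: 0.518
grasp_force: 41.7
t: 28.55
eef_pos: [0.6677, -0.0112, 0.0677]
tool_rot: [-0.001, 0.738, 0.674, -0.001]
contact_force: [-0.2, -0.6, -0.1]
gripper_width: 0.514
grasp_force: 41.7
t 28.55 pos [ 0.6677 -0.0112  0.0677] yaw_y -5.2 shift mm [ 0.1518  1.4815 17.9721]
turn about tool z 0.003758796908016393
```

```bash
python3 -m inch '[[0,0,0.005,0],[0,0,0.004,0],[0,0,0.003,0],[0,0,0.002,0],[0,0,0.001,0],[0,0,0.001,0],[0,0,0,0],[0,0,0,0]]'
```

```text
t: 29.35
eef_pos: [0.6687, -0.011, 0.0519]
tool_rot: [0.0, 0.738, 0.674, 0.0]
contact_force: [-0.2, 0.5, -1.3]
gripper_width: 0.515
grasp_force: 41.7
```

```bash
python3 -m inch '[[0,0,0.001,0],[0,0,0.001,0],[0,0,0.001,0],[0,0,0,0],[0,0,0,0]]'
```

```text
t: 29.85
eef_pos: [0.6687, -0.011, 0.0498]
tool_rot: [0.0, 0.738, 0.674, -0.0]
contact_force: [-2.9, -0.1, 6.7]
gripper_width: 0.516
grasp_force: 42.6
```

```bash
python3 -m inch '[[0,0,0,0],[0,0,0,0],[0,0,0,0],[0,0,0,0]]' 0.075; python3 -m inch '[[0,0,-0.02,0],[0,0,-0.04,0],[0,0,-0.04,0],[0,0,-0.04,0],[0,0,-0.035,0],[-0.03,-0.015,0,0],[-0.04,-0.025,0,0],[-0.04,-0.025,0,0],[-0.04,-0.025,0,0],[-0.04,-0.02,0,0],[-0.03,0,0,0],[0,0,0,0]]' 0.085
python3 - <<'E'
from h import *
r=snap("top","t3.png",(130,110,530,300),2)
hsv=cv2.cvtColor(r["color"],cv2.COLOR_RGB2HSV)
g=cv2.inRange(hsv,(50,90,85),(85,255,255)); g[:,400:]=0
m=cv2.morphologyEx(g,cv2.MORPH_CLOSE,np.ones((5,5),np.uint8));print(rect(r,m,.053))
print("cap",cast(r,[(154,225.5)],.124),"lid",cast(r,[(180,183.5)],.094))
go([.4745,.3057,.082],-5)
E
```

```text
t: 30.25
eef_pos: [0.6686, -0.011, 0.0486]
tool_rot: [-0.0, 0.738, 0.674, -0.0]
contact_force: [0.3, 0.1, -0.3]
gripper_width: 0.879
grasp_force: 0.0
t: 31.45
eef_pos: [0.5372, -0.2263, 0.2237]
tool_rot: [0.001, 0.741, 0.671, -0.001]
contact_force: [0.2, -0.3, -0.3]
gripper_width: 0.999
grasp_force: 0.0
(array([669.103 , -12.2957, 109.1039,  44.263 ,  84.8056]), array([333.7737, 157.5912]))
cap [[0.4723 0.3044 0.124 ]] lid [[0.5642 0.2825 0.094 ]]
t 31.5 pos [ 0.5382 -0.2229  0.2237] yaw_y -5.47 shift mm [ 520.2768 -113.852   141.2754]
turn about tool z -0.47416995430947395
```

View pics/t3.png

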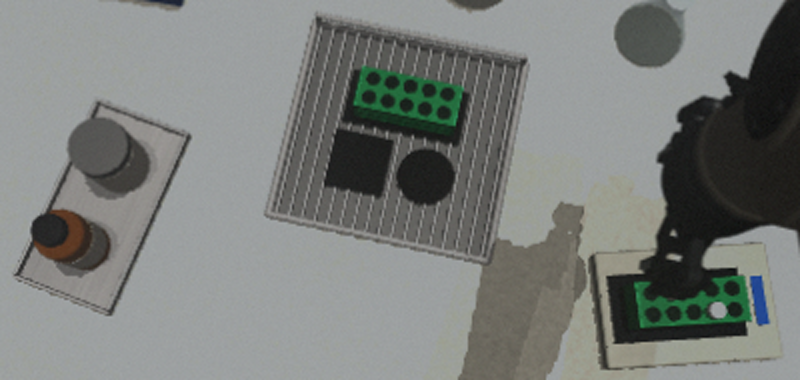

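The empty rack sits centred on the mat, (669.1,-12.3) against (669.2,-11.2) mm, and the vial rack is on the window. Now fetching the bottle.

```bash
python3 -m inch '[[0.025,-0.0055,0,0],[0.045,-0.01,0,0],[0.045,-0.01,0,0],[0.045,-0.01,0,0],[0.045,-0.01,0,0],[0.045,-0.01,0,0],[0.045,-0.01,0,0],[0.045,-0.01,0,0],[0.045,-0.01,0,0],[0.045,-0.01,0,0],[0.045,-0.01,0,0],[0.03,-0.005,0,0]]'; python3 -m inch '[[0.015,-0.003,0,0],[0,0,0,0],[0,0,0.03,0],[0,0,0,0],[0,0,0,0]]'
python3 -c "
from h import *
go([.4743,.3055,.0777],-5)"
```

```text
t: 32.7
eef_pos: [0.4722, 0.2983, 0.2242]
tool_rot: [-0.001, 0.736, 0.677, 0.001]
contact_force: [-0.5, -1.0, 0.1]
gripper_width: 0.994
grasp_force: 0.0
t: 33.2
eef_pos: [0.4734, 0.306, 0.1936]
tool_rot: [0.0, 0.739, 0.674, -0.001]
contact_force: [0.9, 0.5, -0.5]
gripper_width: 0.996
grasp_force: 0.0
t 33.2 pos [0.4734 0.306  0.1936] yaw_y -5.3 shift mm [ -0.2112   1.105  115.8828]
turn about tool z -0.3031516886739638
```

```bash
python3 -m inch '[[0,0.001,0.03,0],[0,0,0.04,0],[0,0,0.03,0],[0,0,0.012,0],[0,0,0.003,0],[0,0,0,0]]'; python3 -m inch '[[0,0,0,0],[0,0,0,0],[0,0,0,0],[0,0,0,0],[0,0,0,0],[0,0,0,0],[0,0,0,0]]' 0.03 40;  python3 -m inch '[[0,0,-0.01,0],[0,0,-0.03,0],[0,0,-0.04,0],[0,0,-0.04,0],[0,0,-0.025,0],[0,0,0,0]]'
python3 -c "
from h import *
go([.5941,-.0415,.0874])"
```

```text
t: 33.8
eef_pos: [0.475, 0.3082, 0.08]
tool_rot: [0.0, 0.739, 0.674, 0.001]
contact_force: [0.2, 0.1, 0.4]
gripper_width: 0.996
grasp_force: 0.0
t: 34.5
eef_pos: [0.4748, 0.3085, 0.0803]
tool_rot: [0.0, 0.738, 0.674, 0.001]
contact_force: [-1.5, -0.9, 6.4]
gripper_width: 0.569
grasp_force: 40.7
t: 35.1
eef_pos: [0.4756, 0.3096, 0.2285]
tool_rot: [0.001, 0.738, 0.674, 0.004]
contact_force: [-0.2, 0.4, -2.2]
gripper_width: 0.569
grasp_force: 42.3
t 35.1 pos [0.4756 0.3096 0.2285] yaw_y -5.19 shift mm [-339.5544  148.8662  140.4097]
```

```bash
python3 -m inch '[[-0.015,0.0065,0,0],[-0.028,0.012,0,0],[-0.033,0.0145,0,0],[-0.033,0.0145,0,0],[-0.033,0.0145,0,0],[-0.033,0.0145,0,0],[-0.033,0.0145,0,0],[-0.033,0.0145,0,0],[-0.033,0.0145,0,0],[-0.03,0.0135,0,0],[-0.022,0.01,0,0],[-0.011,0.005,0,0]]'; python3 -m inch '[[0,0,0,0],[0,0,0.03,0],[0,0,0.04,0],[0,0,0.04,0],[0,0,0.012,0],[0,0,0,0],[0,0,0,0]]'
python3 -c "
from h import *
go([.5941,-.039,.0893])"
```

```text
t: 36.3
eef_pos: [0.5912, -0.0443, 0.2226]
tool_rot: [-0.0, 0.74, 0.673, -0.001]
contact_force: [0.0, 0.0, -1.9]
gripper_width: 0.568
grasp_force: 42.2
t: 37.0
eef_pos: [0.5925, -0.04, 0.1034]
tool_rot: [0.0, 0.738, 0.675, 0.001]
contact_force: [0.2, -0.0, -1.6]
gripper_width: 0.572
grasp_force: 42.4
t 37.0 pos [ 0.5925 -0.04    0.1034] yaw_y -5.12 shift mm [ 1.1019  1.4303 14.0854]
```

```bash
python3 -m inch '[[0.001,0.001,0.005,0],[0,0,0.003,0],[0,0,0.002,0],[0,0,0.001,0],[0,0,0.001,0],[0,0,0.001,0],[0,0,0,0],[0,0,0,0]]'
```

```text
t: 37.8
eef_pos: [0.5928, -0.0403, 0.0894]
tool_rot: [0.0, 0.738, 0.674, -0.0]
contact_force: [-2.7, 0.5, 5.7]
gripper_width: 0.567
grasp_force: 43.0
```

```bash
python3 -m inch '[[0,0,0,0],[0,0,0,0],[0,0,0,0],[0,0,0,0],[0,0,0,0]]' 0.085; python3 -m inch '[[0,0,-0.02,0],[0,0,-0.04,0],[0,0,-0.04,0],[0,0,-0.03,0],[0.025,-0.0045,0,0],[0.045,-0.0085,0,0],[0.045,-0.0085,0,0],[0.045,-0.0085,0,0],[0.045,-0.0085,0,0],[0.045,-0.0085,0,0],[0.045,-0.0085,0,0],[0,0,0,0]]'
python3 - <<'E'
from h import *
r=snap("top","t4.png",(130,110,530,300),2)
go([.566,.283,.081],-5)
E
```

```text
t: 38.3
eef_pos: [0.5927, -0.0402, 0.0887]
tool_rot: [-0.0, 0.738, 0.674, 0.0]
contact_force: [0.2, 0.5, -1.1]
gripper_width: 0.996
grasp_force: 0.0
t: 39.5
eef_pos: [0.561, 0.2675, 0.2195]
tool_rot: [-0.002, 0.735, 0.678, 0.002]
contact_force: [-0.7, 0.5, -0.0]
gripper_width: 0.992
grasp_force: 0.0
t 39.55 pos [0.5623 0.2633 0.219 ] yaw_y -4.78 shift mm [ 19.6571   2.1274 138.0554]
turn about tool z 0.2215062760867852
```

View pics/t4.png

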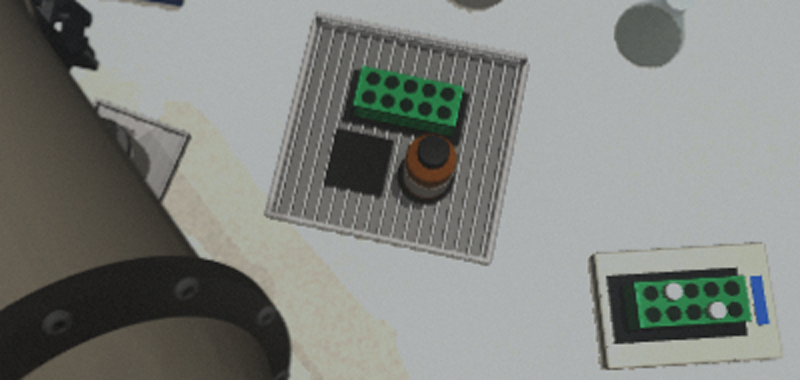

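Bottle is upright on the round pad (cap at crop (433,151), about 3 mm off centre) and both racks are in place. Now the jar.

```bash
python3 -m inch '[[0.017,0.002,0.02,0],[0.002,0,0.04,0],[0,0,0.03,0],[0,0,0.02,0],[0,0,0.015,0],[0,0,0.008,0],[0,0,0.003,0],[0,0,0,0],[0,0,0,0]]'; python3 -m inch '[[0,0,0,0],[0,0,0,0],[0,0,0,0],[0,0,0,0],[0,0,0,0],[0,0,0,0],[0,0,0,0]]' 0.04 40;  python3 -m inch '[[0,0,-0.01,0],[0,0,-0.03,0],[0,0,-0.04,0],[0,0,-0.04,0],[0,0,-0.02,0],[0,0,0,0]]'
python3 -c "
from h import *
go([.6008,.0322,.0874])"
```

```text
t: 40.45
eef_pos: [0.5684, 0.2776, 0.0839]
tool_rot: [0.0, 0.738, 0.674, 0.001]
contact_force: [-0.4, 0.5, -0.1]
gripper_width: 0.995
grasp_force: 0.0
t: 41.15
eef_pos: [0.5679, 0.2779, 0.084]
tool_rot: [0.0, 0.738, 0.674, 0.001]
contact_force: [-3.0, -0.5, 5.5]
gripper_width: 0.685
grasp_force: 42.0
t: 41.75
eef_pos: [0.5693, 0.2785, 0.2269]
tool_rot: [0.001, 0.738, 0.674, 0.003]
contact_force: [-0.6, 0.9, -1.8]
gripper_width: 0.681
grasp_force: 44.0
t 41.75 pos [0.5693 0.2785 0.2269] yaw_y -5.2 shift mm [-242.9102   52.917   138.9336]
```

```bash
python3 -m inch '[[-0.012,0.0025,0,0],[-0.025,0.0055,0,0],[-0.032,0.007,0,0],[-0.032,0.007,0,0],[-0.032,0.007,0,0],[-0.032,0.007,0,0],[-0.032,0.007,0,0],[-0.025,0.005,0,0],[-0.017,0.003,0,0],[-0.009,0.002,0,0],[0,0,0,0]]'; python3 -m inch '[[0,0,0.03,0],[0,0,0.04,0],[0,0,0.04,0],[0,0,0.01,0],[0,0,0,0],[0,0,0,0],[0,0,0,0]]'
python3 - <<'E'
from h import *
snap("side","s3.png",(200,130,400,280),3)
go([.6008,.027,.093])
E
```

```text
t: 42.85
eef_pos: [0.5973, 0.0231, 0.2211]
tool_rot: [-0.001, 0.739, 0.673, -0.001]
contact_force: [-0.2, -0.0, -2.2]
gripper_width: 0.681
grasp_force: 44.0
t: 43.55
eef_pos: [0.5997, 0.0262, 0.105]
tool_rot: [0.001, 0.738, 0.674, 0.002]
contact_force: [-0.2, -0.2, -2.3]
gripper_width: 0.688
grasp_force: 44.3
t 43.6 pos [0.5996 0.0259 0.1049] yaw_y -5.18 shift mm [ 1.1692  1.1015 11.9272]
```

View pics/s3.png

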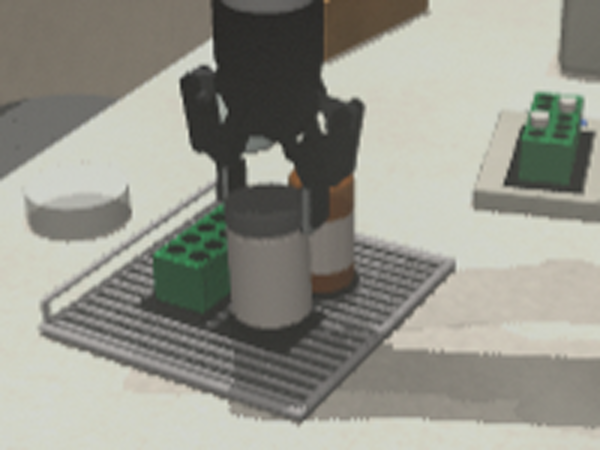

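The jar is just above the square pad, clear of the bottle (crop (270,265)). Setting it down.

```bash
python3 -m inch '[[0.001,0.001,0.004,0],[0,0,0.003,0],[0,0,0.002,0],[0,0,0.001,0],[0,0,0.001,0],[0,0,0,0],[0,0,0,0]]'
```

```text
t: 44.3
eef_pos: [0.5991, 0.0266, 0.0929]
tool_rot: [0.0, 0.738, 0.674, -0.0]
contact_force: [-3.6, -1.5, 8.4]
gripper_width: 0.686
grasp_force: 45.5
```

```bash
python3 -m inch '[[0,0,0,0],[0,0,0,0],[0,0,0,0],[0,0,0,0],[0,0,0,0]]' 0.085; python3 -m inch '[[0,0,-0.02,0],[0,0,-0.04,0],[0,0,-0.04,0],[0,0,-0.03,0],[0.025,-0.0045,0,0],[0.045,-0.0085,0,0],[0.045,-0.0085,0,0],[0.045,-0.0085,0,0],[0.045,-0.0085,0,0],[0,0,0,0],[0,0,0,0]]'
python3 - <<'E'
from h import *
r=snap("top","t5.png",(270,130,400,230),5)
o=bot.get_obs();print(o["t"],o["eef_pos"],o["joint_vel"])
E
```

```text
t: 44.8
eef_pos: [0.5992, 0.0264, 0.0917]
tool_rot: [-0.0, 0.738, 0.674, 0.0]
contact_force: [-0.1, -0.0, 0.5]
gripper_width: 0.997
grasp_force: 0.0
t: 45.9
eef_pos: [0.5787, 0.2358, 0.2217]
tool_rot: [-0.0, 0.737, 0.676, 0.0]
contact_force: [-0.4, -1.0, 0.5]
gripper_width: 0.997
grasp_force: 0.0
45.95 [0.5794 0.2338 0.2215] [ 0.0306 -0.0044  0.0213  0.0031  0.0006  0.0006 -0.0014]
```

View pics/t5.png

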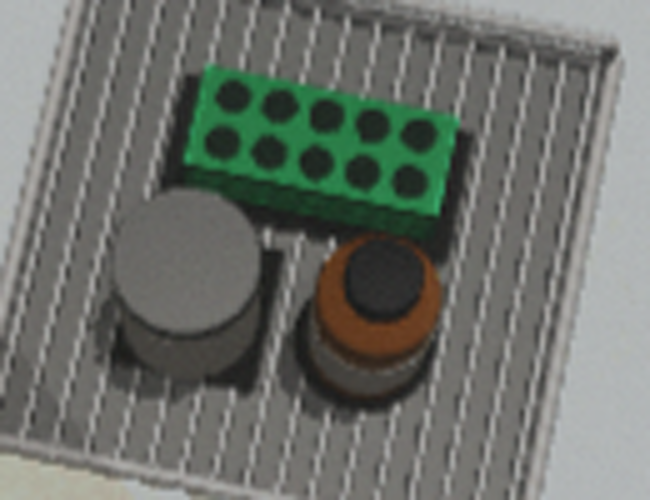

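Jar and bottle stand on their pads. I'll check the jar offset numerically, with lid centre near (187,262) in the crop.

Run:
```python
from h import *
r=bot.read_camera("top")
print("lid",cast(r,[(307,182)],.103),"cap",cast(r,[(346.4,185.4)],.133))
# jar foot: lowest visible edges ; lid via mask
hsv=cv2.cvtColor(r["color"],cv2.COLOR_RGB2HSV); v=hsv[...,2]; print(v[182,285:328],v[160:215,307])
m=np.zeros(v.shape,np.uint8); a=v[160:205,285:326]; m[160:205,285:326]=(a>88)&(a<125)&(hsv[160:205,285:326,1]<40)
m=cv2.morphologyEx(m,cv2.MORPH_OPEN,np.ones((9,9),np.uint8)); print(rect(r,m,.103))
```

```text
lid [[0.5962 0.0345 0.103 ]] cap [[ 0.5911 -0.0415  0.133 ]]
[107 108 103  93 161  88  99  92 106 106 106 104 105 106 107 110 107 106
 107 107 107 107 109 108 110 108 110 109 110 108 112 108 108 109 108 109
 104  43  36  36  39  64 110] [126 150 116  42  46  48  45  72 102 101 102 103 101 102 105 106 106 110
 108 109 106 107 109 109 109 108 112 109 108 111 112 114 111 113 111 104
  80  50  65  69  69  72  70  71  69  66  60  70  83 110 101 107 117 118
 108]
(array([596.2374,  35.4914,  52.9675,  52.5701, -82.8092]), array([306.1325, 181.2169]))
```

Jar is about 5 mm off centre and the bottle about 3 mm, with 12 mm allowed. Handing in.

```bash
python3 -m inch '[[0,0,0,0],[0,0,0,0],[0,0,0,0]]' | head -1; python3 -c "
from station import bot
print(bot.hand_in())"
```

```text
t: 46.3
the job is handed in; nothing more can be done
None
```

The job is handed in at 46 s of the 144 s allowed, but no verdict came back; by camera the vial rack is about 2 mm from the reader window's centre, the empty rack 1 mm off the mat's, and the bottle (3 mm) and jar (5 mm) stand upright on their pads.

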